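Seat a sleeve in its bonding fixture and shut the toggle clamp

ROBOT

A 6-joint arm with a two-finger parallel gripper is mounted at the origin on the work surface. World frame = base frame: x ahead of the robot, y to its left, z up, the work surface at z = 0. Lengths are in mm, angles in rad, forces in N, time in s.
With the tool pointing down it reaches from about 275 to 750 mm from the base axis. Payload 10.2 kg.
Tool frame: the origin (TCP) lies at the very end of the fingers, on their centre line; the grasp point (between the pads) lies 19 mm behind it (ctrl.grip_depth is the distance from the TCP to the grasp point, in mm); z points along the fingers, x is the direction in which the jaws open and shut, and the axes are right-handed (so a half turn about z gives the same grasp; the last joint's range is limited). The gripper opens to 85 mm and grips with 20 to 120 N. Pads are 22 mm wide; open, the fingers measure 114 mm over their backs; the gripper's body (76 mm by 85 mm) begins 54 mm behind the grasp point. The pads swing forward as they close: fully open they stand 13 mm farther back than shut.
Start: joints at [1.106, 0.313, 1.498, -0, 1.331, -0.223], TCP at [125.724, 509.73, 231.294] pointing down, gripper open.
Joint ranges: [-2.94, 2.94], [-0.97, 2.17], [0.19, 2.56], [-1.23, 4.37], [0.02, 3.11], [-2.88, 2.88]. Speed limits (rad/s): [2.39, 2.39, 3.01, 3.14, 3.14, 3.14].

INTERFACE

Orientations are given as a unit quaternion [w, x, y, z].
In Python, from rig import ctrl gives the robot as it stands.
- The arm moves only by the tool play_rows, never from a script. Its argument "motion" is a list of rows, each a list of 2 entries, a list of its own where there are three numbers: the shift along the tool's x, y, z in mm, then the turn, a rotation vector about the tool's x, y, z in degrees. A call has 1 to 20 rows; each row shifts and turns the commanded pose from where the row before left it, along the tool's axes as they then stand; what a row does not reach is not made up. A row lasts 1/12 s, in which the tool goes at most 41.7 mm and 7.16 degrees, less where a joint would pass 70% of its speed; a pose out of reach is approached as far as the arm can. A call with a gripper value outside its range is refused whole. "fingers" is the finger opening in mm, from 0 to 85.4, set as the call begins (left out, the last holds). The fingers move at their own pace and stop on an object; "squeeze" is the grip in N (left out, the last holds). Time passes only in rows, so rows that do not move let the fingers close. It gives the time, the measured TCP pose, the force and the opening at its end, in the units of the state.
- ctrl.sense(): the state, without advancing time (a new reading comes with each control period).
- ctrl.capture(name): name is "scene" or "top" or "wrist"; returns the picture (384x512x3 uint8, red, green, blue); there is no depth.
- ctrl.get_calibration(name): a dict with "K" (3x3 intrinsics, pixels), "R" (3x3) and "t" (3): a world point X has camera coordinates R X + t; the wrist camera has in their place "tool_from_camera" (4x4, takes a point from camera to tool coordinates, whose origin is the TCP and whose axes are the tool frame's). Camera axes: x right, y down, z forward; pixel columns grow to the right and rows downward; lengths in mm; the calibration is good to about 2 mm. A picture is of the moment at which its call begins: read the wrist's pose just before it. get_calibration takes no time and is no camera call.
- ctrl.finish_job(): hands the job in, once; it reports no verdict.
Trained networks look in the newest picture that a camera, given by its name, has taken for a name from the list of things; names that differ only in an ending like _2 or _b are one class to them, and where a whole thing is asked for, a point or a joint stands for the part that bears it (a point fixed in the world has none). Each returns a list of dicts, best first, with "p" (0 to 1); they miss things now and then, are a little off and sometimes report something else, mostly with a low value. They report only what shows in the picture. A call takes as long as a camera call. They do not tell look-alikes from the thing itself.
- ctrl.spot_in(camera, name): "position" ([column, row] as shares, 0 to 1, of the picture: columns of its width, rows of its height, amid what is visible of it).
The state is a dict: "time_s": time; "joints": joint angles; "dq": joint speeds; "tau": joint torques, N m; "eef_pos": TCP position; "ee_rot": TCP orientation; "force": force on the tool from outside, world axes, zero at the start; "wrist_torque": the same for the moment, N m; "grip_width": opening from 0.0 (shut) to 1.0 (fully open).
Only numpy, scipy, OpenCV 4.12 (cv2) and the standard library are available. Lean on these libraries where they do the work, as an engineer would, in place of code of your own. Each camera call takes 0.05 s, during which the arm holds its last target. There are 200 camera calls.

TASK

One of the two bonding fixtures on the bench stands open, with a connector sleeve lying loose in its V-block short of the steel end stop. With the fingertips, push the sleeve along the V-block until it is fully home against the stop, then push the toggle clamp's handle upright past centre so that it snaps shut and the rubber pad holds the sleeve down. Do not pick the sleeve up, do not touch the other fixture, where a sleeve is curing under a shut clamp, leave everything else on the bench where it is, and take the hand away at the end.

Things in the scene. Friction and masses are not known exactly. Their poses are not given: they have to be found in the camera images.
- fixture: The open bonding fixture, fixed to the bench: aluminium base plate 190 (x) x 200 (y) x 12 mm. Origin: centre of its underside, on the bench; z up. Along its y axis at x = +45 mm lies a white V-block (y from -50 to +55 mm, 45 mm wide, top 34 mm above the bench), with a steel end stop at its +y end, 46 mm high. On its -x half, in the plane y = +15 mm, stands a steel toggle clamp
- sleeve: The loose connector sleeve: teal cylinder 24 mm in diameter, blue caps 21 mm in diameter at both ends, 120 mm long overall, about 70 g, lying in the open fixture's V-block. Origin: its centre, on its axis, 35 mm above the bench; y axis along its length, towards the stop (it may roll). Starts 12 to 35 mm short of the stop; slides easily (about 1 N). Fully home, its centre is 60 mm from the stop face
- sleeve_tail (a point): Centre of the sleeve's end face away from the stop (-y), the face to push. It overhangs the V-block's end by 15 mm even when home, so a finger behind it has free room down to the base plate (top 12 mm above the bench)
- stop_face (a point): The point of the end stop's face on the sleeve's axis (35 mm above the bench)
- handle_pivot (a point): The pivot of the clamp handle, on the fixture at x = -74.5 mm, y = +15 mm, 68 mm above the bench; the handle swings about the fixture's y axis there, in the plane y = +15 mm
- grip_end (a point): Centre of the round end of the handle's black grip, 106 mm from the pivot. The grip is a round bar 18 mm in diameter, from 39 to 115 mm from the pivot along the handle; its end is a half ball of 9 mm radius about this point
- clamp_handle (a joint): Angle of the clamp handle, rad: 0 open (leaning 51 degrees back from upright, to the fixture's -x, grip end 135 mm above the bench), growing as it swings up and forward; 1.10 shut (12 degrees forward of upright, to +x, at its stop). Pad meets sleeve near 0.75; then a spring resists (2 to 3 N of push at the grip's end); past dead centre (about 1.01) it snaps to its stop and stays
- clamp_pad: The clamp's sprung rubber pad on the end of the arm, 16 mm in diameter, 8 mm high. Origin: centre of its pressing face. Clamp open, the arm stands steeply up, pad pointing to the fixture's +x, up to 145 mm above the bench; shut, the pad presses the sleeve at x = +45, y = +15 mm of the fixture with about 8 N
- curing_fixture: The other fixture, of the same build and size, fixed to the bench, its clamp already shut (handle upright, reaching 180 mm above the bench) on a sleeve that is curing. Origin and axes as for the open fixture. Not to be touched
- tips_tub: Clear square tub of small dispensing tips, 50 x 50 x 28 mm, standing between the fixtures; origin: centre of its underside. Bystander
- marker: Capped marker pen lying on the bench, 130 mm long along its x axis, 13 mm thick; origin: under its middle. Bystander
- tweezers: Steel tweezers lying flat, 130 mm long along its x axis, 12 mm wide, 8 mm high; origin: under its middle. Bystander
- glue_bottle: Small adhesive bottle, 34 mm in diameter, 86 mm high; origin: centre of its underside. Bystander
- wash_bottle1: White dropper bottle, 56 mm in diameter, 135 mm high; origin: centre of its underside. Bystander
- wash_bottle2: A second, like dropper bottle, 56 mm in diameter, 135 mm high; origin: centre of its underside. Bystander
- acrylic_block: Amber acrylic block lying flat, 80 x 50 x 18 mm; origin: centre of its underside. Bystander
Mind the look-alikes: they are no part of the job. Leave any green or pink look-alike of the sleeve alone.

How it is judged (in metres and radians):
On the way, in this order (a step that is already met when the one before it is completed fails the run):
1. the sleeve is fully home against the end stop while the clamp is still open (y of sleeve in the frame of fixture above -0.0075 m and value of joint clamp_handle below 0.5 rad), for 0.2 s.
2. the clamp handle is past centre and shut on the sleeve (value of joint clamp_handle above 1.06 rad and contact force between clamp_pad and sleeve above 4 N), for 0.2 s.
At the end, for the whole second after the job is handed in: The sleeve lies in the V-block within 2.5 mm of fully home against the stop, at rest; the clamp handle is shut (joint above 1.06 rad, past dead centre) and the pad presses the sleeve with more than 4 N (all of step 2 and y of sleeve in the frame of fixture above -0.0075 m and z of sleeve in the frame of fixture between 0.031 and 0.038 m and linear speed of sleeve below 0.02 m/s); the robot touches nothing.
It fails at once if the sleeve is picked up (more than 10 mm off its seat) (z of sleeve in the frame of fixture above 0.045 m).
It fails at once if the robot touches the other fixture (contact force between any of the fingers, the arm and curing_fixture above 0.5 N).
It fails at once if a bystander is moved by more than 15 mm (distance of any of tips_tub, marker, tweezers, glue_bottle, wash_bottle1, wash_bottle2, acrylic_block from where it was at the start of the episode above 0.015 m).
It also fails if it takes over 53 s, if anything falls off the work surface, if the arm or the gripper's body presses on something with over 40 N, if the wrist force passes 120 N, or if a joint passes its speed limit or range.

## Working session

There is one attempt and no reset: what is moved stays moved. The work goes in short steps, Python scripts to look and compute and a tool call to move; the robot and the scene stay as the last step left them, time stands still between calls to the robot, and variables do not carry over. Pictures are saved under pics/ and viewed, about 8 in all and at most 12, crops included, and the job is handed in when it is done.

Besides the shell and the picture viewer there is one more tool, called as name(argument=value, ...), one argument or row to a line, values as JSON. play_rows: Moves the arm, as the interface text tells. Its arguments: {"type":"object","properties":{"motion":{"type":"array"},"fingers":{"type":"number"},"squeeze":{"type":"number"}},"required":["motion"]}

```bash
mkdir -p pics; cat > h.py <<'E'
from rig import ctrl
import numpy as np, cv2
def save(cam,fn,scale=1.5):
    im=ctrl.capture(cam); cv2.imwrite('pics/'+fn,cv2.resize(im[:,:,::-1],None,fx=scale,fy=scale,interpolation=cv2.INTER_CUBIC)); return im
def ray(cam,uv):
    c=ctrl.get_calibration(cam);K,R,t=[np.array(c[k],float) for k in 'KRt']
    d=R.T@np.linalg.inv(K)@np.array([uv[0],uv[1],1]);return -R.T@t,d
def atz(cam,uv,z):
    o,d=ray(cam,uv);return o+d*(z-o[2])/d[2]
def proj(cam,X):
    c=ctrl.get_calibration(cam);K,R,t=[np.array(c[k],float) for k in 'KRt']
    p=(K@(R@np.atleast_2d(X).T+t[:,None])).T;return p[:,:2]/p[:,2:]
E
python3 - <<'E'
from h import *
np.set_printoptions(precision=1,suppress=True)
for c in('top','scene'):
    save(c,c+'0.png')
    print(c,ray(c,(256,192)))
    for n in('fixture','curing_fixture','sleeve','sleeve_tail','stop_face','handle_pivot','grip_end','clamp_pad','tips_tub','marker','tweezers','glue_bottle','wash_bottle1','acrylic_block'):
        print(n,[(np.array(r['position'])*[512,384],round(r['p'],2)) for r in ctrl.spot_in(c,n)][:3])
s=ctrl.sense();print(s['time_s'],s['ee_rot'])
E
```

```text
top (array([ 407.6,    5.8, 1121.9]), array([ 0.2,  0. , -1. ]))
fixture [(array([187.5, 211.4]), 0.68)]
curing_fixture [(array([336. , 206.8]), 0.84)]
sleeve [(array([124.2, 263.9]), 0.84), (array([205.9, 188.7]), 0.82), (array([114. , 179.5]), 0.75)]
sleeve_tail [(array([118.3, 181.1]), 0.86), (array([207.4, 185.7]), 0.68), (array([119. , 261.4]), 0.65)]
stop_face [(array([188.1, 209.9]), 0.98)]
handle_pivot [(array([188.8, 210.4]), 0.71)]
grip_end [(array([187.3, 210.6]), 0.74)]
clamp_pad []
tips_tub []
marker [(array([174.2, 247.9]), 0.66), (array([390.1, 267.1]), 0.55)]
tweezers [(array([260.5, 114. ]), 0.52), (array([344. , 135.1]), 0.38)]
glue_bottle [(array([217.7, 129.7]), 0.63)]
wash_bottle1 [(array([305.8, 120.5]), 0.86), (array([343.4, 131.6]), 0.58)]
acrylic_block [(array([256.9, 273.6]), 0.84), (array([171.1, 244.1]), 0.4), (array([344.1, 133.2]), 0.17)]
scene (array([1188.3,  324.2,  906.1]), array([-0.6, -0.3, -0.8]))
fixture [(array([320.7, 239.9]), 0.84), (array([279.6, 166.8]), 0.35)]
curing_fixture [(array([175.5, 184.2]), 0.75)]
sleeve [(array([292.6, 239.4]), 0.71), (array([394.1, 296.9]), 0.71), (array([345.4, 185.7]), 0.64)]
sleeve_tail [(array([291.6, 238.3]), 0.84), (array([406.6, 219.2]), 0.81), (array([357.5, 185.7]), 0.59)]
stop_face [(array([320.2, 238.7]), 0.84)]
handle_pivot [(array([320.7, 236.2]), 0.91)]
grip_end [(array([341.2, 181.7]), 0.59), (array([279.4, 166.3]), 0.45)]
clamp_pad []
tips_tub [(array([252.7, 186.3]), 0.94)]
marker [(array([164.2, 131.3]), 0.52)]
tweezers [(array([155.1, 258.1]), 0.72), (array([199.5, 285.2]), 0.68)]
glue_bottle [(array([250.3, 293.4]), 0.8)]
wash_bottle1 [(array([125.3, 228.1]), 0.81), (array([154. , 257.1]), 0.77)]
acrylic_block [(array([279.9, 165.9]), 0.82)]
1.5 [0.  0.8 0.6 0. ]
```

View pics/top0.png

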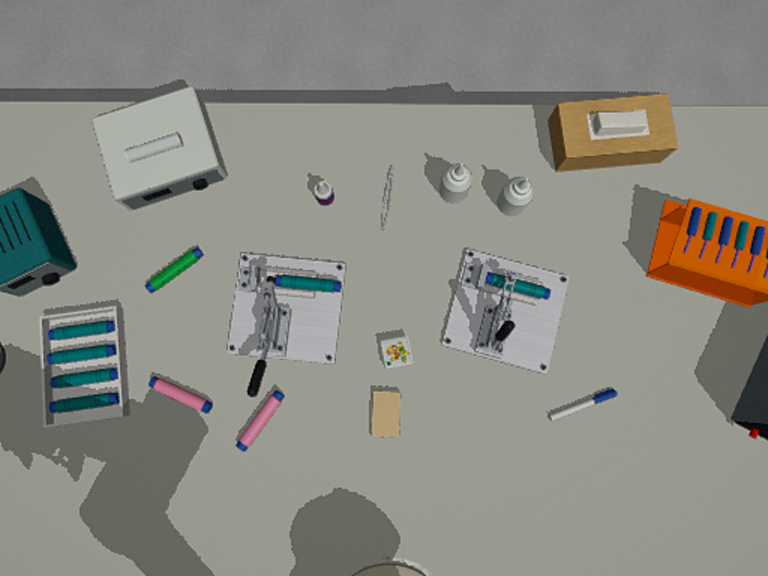

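View pics/scene0.png

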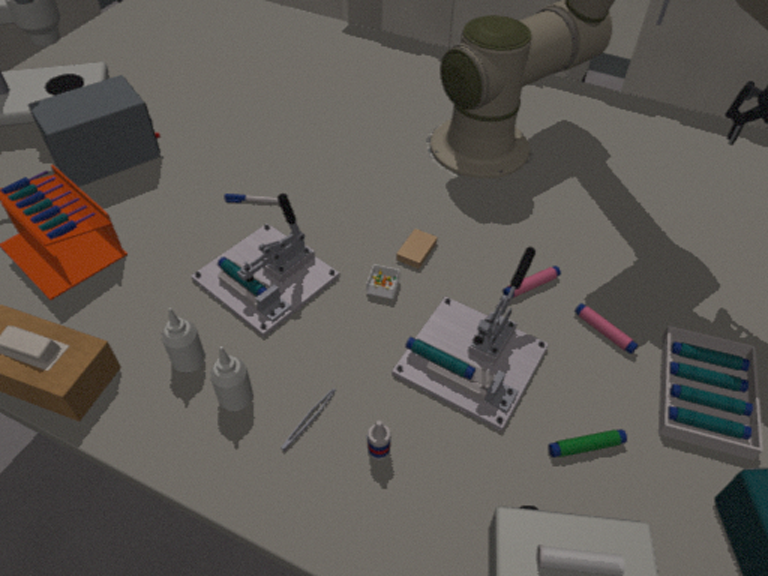

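The top view (1.5x) shows the open fixture on the left, with plate corners near (240,252), (346,262), (335,362) and (228,353). Its sleeve tail is at about (341,284) and its grip end at about (254,390). The curing fixture is on the right. I'll refine the pose with a fit and check it on crops.

```bash
cat > fit.py <<'E'
from h import *
from scipy.optimize import least_squares
def T(p,X):
    c,s=np.cos(p[2]),np.sin(p[2]);X=np.atleast_2d(X)
    return np.c_[p[0]+c*X[:,0]-s*X[:,1],p[1]+s*X[:,0]+c*X[:,1],X[:,2]]
C=np.array([[95,100,12],[95,-100,12],[-95,-100,12],[-95,100,12]],float)
E
python3 - <<'E'
from fit import *
np.set_printoptions(precision=3,suppress=True)
ob={'top':np.array([[240,252],[346,262],[335,362],[228,353]])/1.5,'scene':np.array([[502,427],[396,371],[448,302],[547,348]])/1.5}
for cams in(['top'],['scene'],['top','scene']):
    r=least_squares(lambda p:np.concatenate([(proj(c,T(p,C))-ob[c]).ravel() for c in cams]),[450,150,0]);print(cams,r.x,r.fun)
p=r.x
for c in('top','scene'):
    im=ctrl.capture(c);uv=proj(c,T(p,C));lo=np.int32(uv.min(0)-[15,35]);hi=np.int32(uv.max(0)+[15,30])
    k=5 
    cr=cv2.resize(im[lo[1]:hi[1],lo[0]:hi[0],::-1],None,fx=k,fy=k,interpolation=cv2.INTER_CUBIC)
    f=lambda X:np.int32((proj(c,T(p,X))-lo+.5)*k)
    cv2.polylines(cr,[f(C)],True,(0,0,255),1)
    for X in([45,55,35],[45,-65,35],[-74.5,15,68],[-74.5-106*np.sin(.89),15,68+106*np.cos(.89)]): cv2.circle(cr,tuple(map(int,f(X)[0])),4,(0,255,255),1)
    cv2.imwrite(f'pics/{c}1.png',cr[:600,:800]);print(c,lo,cr.shape)
E
```

```text
['top'] [562.293 192.651  -0.079] [ 0.482  0.368 -0.28  -0.362  0.247  0.157 -0.443 -0.161]
['scene'] [564.903 199.294  -0.105] [ 0.652  2.673 -2.663  0.485 -0.559 -3.34   2.579 -1.406]
['top', 'scene'] [563.496 196.324  -0.092] [-0.296 -0.455 -1.183 -0.304 -1.57   0.135 -2.121 -1.118  0.397  1.478
 -3.34   0.234 -2.04  -3.944  1.333 -2.829]
top [134 132] (695, 550, 3)
scene [245 162] (770, 675, 3)
```

View pics/top1.png

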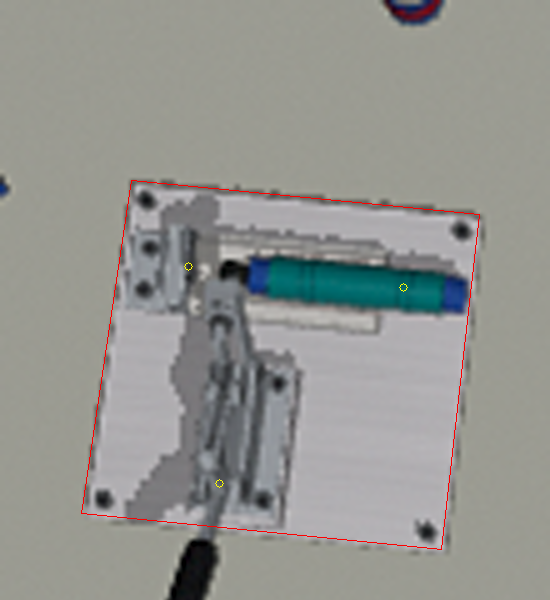

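View pics/scene1.png

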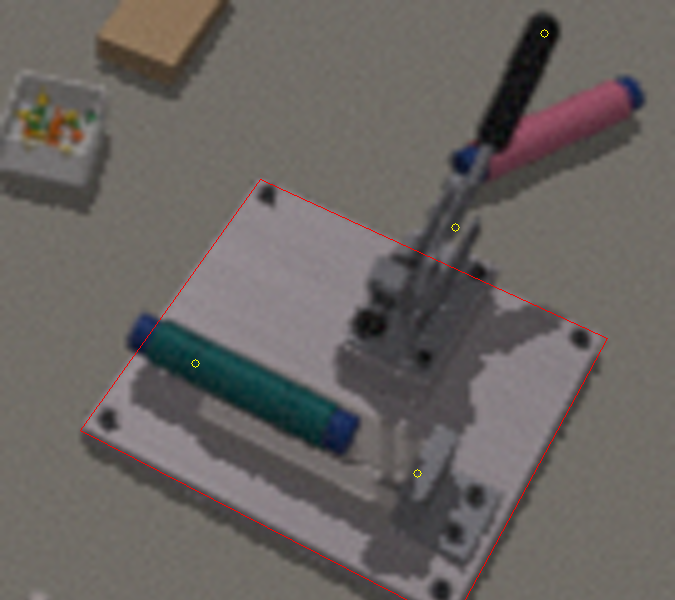

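The top crop shows the plate outline matching, with the tail end at crop (467,296). The scene crop shows the tail at about (138,331), the grip end at about (543,28), and the plate corners at (262,181), (604,339) and (83,430). I'll refit with these refined picks and triangulate.

```bash
python3 - <<'E'
from fit import *
np.set_printoptions(precision=3,suppress=True)
L={'top':[134,132],'scene':[245,162]}
u=lambda c,q:(np.array(q,float)+.5)/5-.5+L[c]
ob={'top':u('top',[[133,182],[478,216],[441,547],[84,512]]),'scene':u('scene',[[83,430],[262,181],[604,339]])}
ix={'top':[0,1,2,3],'scene':[1,2,3]}
for cams in(['top'],['scene'],['top','scene']):
    r=least_squares(lambda p:np.concatenate([(proj(c,T(p,C[ix[c]]))-ob[c]).ravel() for c in cams]),[450,150,0]);print(cams,r.x,r.fun)
p=r.x
def inv(X): c,s=np.cos(p[2]),np.sin(p[2]);d=X[:2]-p[:2];return np.array([c*d[0]+s*d[1],-s*d[0]+c*d[1],X[2]])
def tri(a,b):
    A=[];B=[]
    for c,q in(('top',a),('scene',b)):
        o,d=ray(c,q);d/=np.linalg.norm(d);P=np.eye(3)-np.outer(d,d);A.append(P);B.append(P@o)
    X=np.linalg.lstsq(np.vstack(A),np.hstack(B),rcond=None)[0];return X
t=tri(u('top',(467,296)),u('scene',(138,331)));print('tail',t,inv(t))
g=tri(np.array([253.5,391])/1.5,u('scene',(543,28)));print('grip',g,inv(g))
for n,X in dict(tail_home=[45,-65,35],tail_now=[45,inv(t)[1],35],piv=[-74.5,15,68],grip=[-156.9,15,134.7],stop=[45,55,35]).items(): print(n,T(p,X)[0])
s=ctrl.sense();print(s['joints'],s['ee_rot'],s['eef_pos'],s['grip_width'],s['time_s'])
E
```

```text
['top'] [563.401 195.78   -0.091] [-0.347 -0.389  0.444 -0.443  0.2    0.47  -0.297  0.292]
['scene'] [563.875 196.765  -0.092] [-0.446  0.15  -0.275 -0.259  0.725 -0.057]
['top', 'scene'] [563.561 196.24   -0.091] [-0.476 -0.468  0.305 -0.47   0.005  0.436 -0.482  0.202 -0.579 -0.013
 -0.424 -0.402  0.555 -0.234]
tail [597.211  93.334  34.245] [ 42.912 -99.401  34.245]
grip [406.253 222.773 134.935] [-159.074   12.048  134.935]
tail_home [602.433 127.401  35.   ]
tail_now [599.29   93.143  35.   ]
piv [490.743 217.985  68.   ]
grip [408.688 225.514 134.7  ]
stop [613.398 246.899  35.   ]
[ 1.106  0.313  1.498  0.     1.331 -0.223] [-0.     0.787  0.617 -0.   ] [125.726 509.731 231.281] 0.9978299336633326 1.6
```

Both cameras agree. The fixture is at (563.5, 196.2) with yaw -0.091, and the tail is about 33 mm short of home. I'll shut the fingers and go above the spot behind the tail.

play_rows(
  motion=[
    [[-15.9,28.15,0],[0,0,0]],
    [[-15.9,28.15,0],[0,0,0]],
    [[-15.9,28.15,0],[0,0,0]],
    [[-15.9,28.15,0],[0,0,0]],
    [[-15.9,28.15,0],[0,0,0]],
    [[-15.9,28.15,0],[0,0,0]],
    [[-15.9,28.15,0],[0,0,0]],
    [[-15.9,28.15,0],[0,0,0]],
    [[-15.9,28.15,0],[0,0,0]],
    [[-15.9,28.15,0],[0,0,0]],
    [[-15.9,28.15,0],[0,0,0]],
    [[-15.9,28.15,0],[0,0,0]],
    [[-15.9,28.15,0],[0,0,0]],
    [[-15.9,28.15,0],[0,0,0]],
    [[-15.9,28.15,0],[0,0,0]],
    [[-15.9,28.15,0],[0,0,0]],
    [[-15.9,28.15,0],[0,0,0]],
    [[-15.9,28.15,0],[0,0,0]],
    [[-15.9,28.15,0],[0,0,0]],
    [[-15.9,28.15,0],[0,0,0]],
  ],
  fingers=0,
)

```text
time_s: 3.27
eef_pos: [597.2, 64.9, 231.3]
ee_rot: [0.0, 0.787, 0.617, 0.0]
force: [0.5, 0.2, 0.4]
grip_width: -0.001
```

play_rows(
  motion=[
    [[0,0,0],[0,0,-4.3]],
    [[0,0,0],[0,0,-4.3]],
    [[0,0,20],[0,0,0]],
    [[0,0,20],[0,0,0]],
    [[0,0,20],[0,0,0]],
    [[0,0,20],[0,0,0]],
    [[0,0,20],[0,0,0]],
    [[0,0,0],[0,0,0]],
    [[0,0,0],[0,0,0]],
  ],
)

```text
time_s: 4.02
eef_pos: [596.0, 66.2, 131.1]
ee_rot: [-0.001, 0.739, 0.674, -0.001]
force: [-0.0, 0.5, -0.1]
grip_width: -0.001
```

```bash
python3 - <<'E'
from h import *
from scipy.spatial.transform import Rotation as R
s=ctrl.sense();q=s['ee_rot'];m=R.from_quat([*q[1:],q[0]]).as_matrix()
print(s['time_s'],s['eef_pos'],m.round(3),s['grip_width'],s['force'])
im=save('scene','s2.png')
E
```

```text
4.0167 [595.96852021  66.19128627 131.06577362] [[ 0.092  0.996 -0.002]
 [ 0.996 -0.092  0.   ]
 [-0.    -0.002 -1.   ]] -0.0011200636859238096 [-0.0080922   0.51088107 -0.11825485]
```

View pics/s2.png

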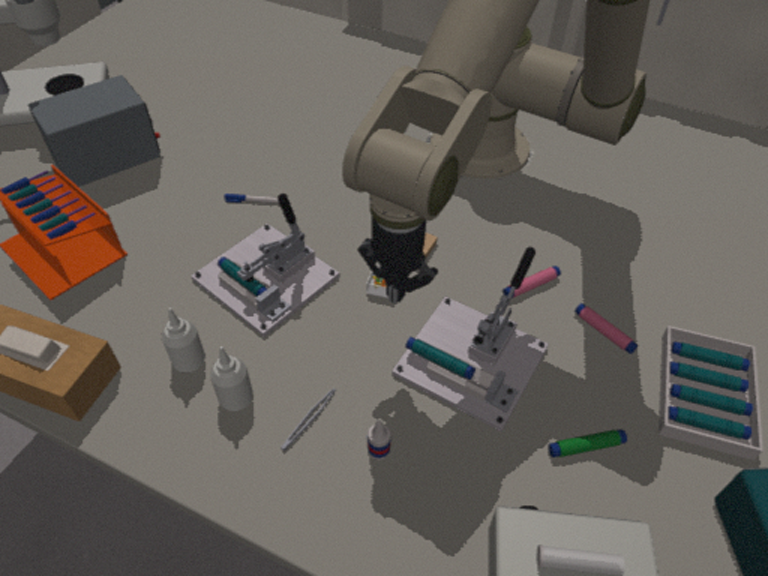

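The scene shows the shut hand hovering behind the tail, at about (398,292), with the finger knuckles spread along the push direction. I'll turn the hand 90° so the knuckles stay clear of the sleeve and clamp, then descend.

play_rows(
  motion=[
    [[0,0,0],[0,0,6]],
    [[0,0,0],[0,0,6]],
    [[0,0,0],[0,0,6]],
    [[0,0,0],[0,0,6]],
    [[0,0,0],[0,0,6]],
    [[0,0,0],[0,0,6]],
    [[0,0,0],[0,0,6]],
    [[0,0,0],[0,0,6]],
    [[0,0,0],[0,0,6]],
    [[0,0,0],[0,0,6]],
    [[0,0,0],[0,0,6]],
    [[0,0,0],[0,0,6]],
    [[0,0,0],[0,0,6]],
    [[0,0,0],[0,0,6]],
    [[0,0,0],[0,0,6]],
    [[0,0,20],[0,0,0]],
    [[0,0,20],[0,0,0]],
    [[0,0,20],[0,0,0]],
    [[0,0,0],[0,0,0]],
  ],
)

```text
time_s: 5.65
eef_pos: [595.1, 66.2, 69.4]
ee_rot: [-0.0, 0.999, -0.046, -0.002]
force: [-0.2, -0.2, -0.9]
grip_width: -0.003
```

play_rows(
  motion=[
    [[0,0,15],[0,0,0]],
    [[0,0,15],[0,0,0]],
    [[0,0,12],[0,0,0]],
    [[0,0,7],[0,0,0]],
    [[0,0,0],[0,0,0]],
    [[0,0,0],[0,0,0]],
  ],
)

```text
time_s: 6.15
eef_pos: [596.6, 66.2, 23.1]
ee_rot: [0.0, 0.999, -0.046, 0.0]
force: [0.1, 0.0, -0.3]
grip_width: 0.003
```

```bash
python3 - <<'E'
from h import *
from scipy.spatial.transform import Rotation as R
s=ctrl.sense();q=s['ee_rot'];m=R.from_quat([*q[1:],q[0]]).as_matrix()
print(s['time_s'],s['eef_pos'],m.round(3),s['force'],s['joints'])
im=ctrl.capture('scene')
cv2.imwrite('pics/s3.png',cv2.resize(im[130:290,210:410,::-1],None,fx=4,fy=4,interpolation=cv2.INTER_CUBIC)[:600])
E
```

```text
6.15 [596.64667174  66.16254652  23.08334905] [[ 0.996 -0.092  0.001]
 [-0.092 -0.996 -0.   ]
 [ 0.001 -0.    -1.   ]] [ 0.07403689  0.01498392 -0.27879144] [-8.45300562e-02  7.02746332e-01  1.47196011e+00  4.03210995e-06
  9.66031451e-01  7.13503977e-03]
```

View pics/s3.png

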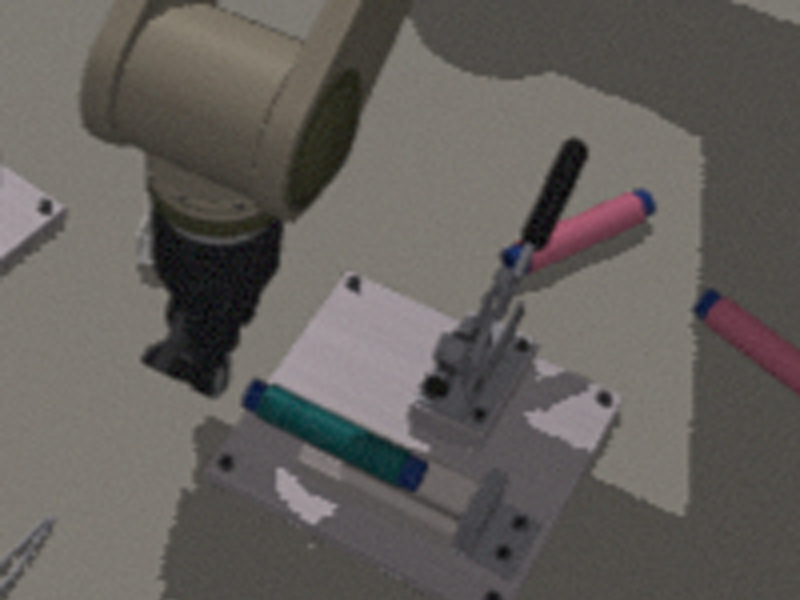

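The crop shows the fingers behind the tail with a gap, fingertip at about (215,385) and tail at (255,397). I'll push now, slowing near home.

play_rows(
  motion=[
    [[0,-5,0],[0,0,0]],
    [[0,-5,0],[0,0,0]],
    [[0,-5,0],[0,0,0]],
    [[0,-5,0],[0,0,0]],
    [[0,-4,0],[0,0,0]],
    [[0,-4,0],[0,0,0]],
    [[0,-4,0],[0,0,0]],
    [[0,-3,0],[0,0,0]],
    [[0,-3,0],[0,0,0]],
    [[0,-3,0],[0,0,0]],
    [[0,-2,0],[0,0,0]],
    [[0,-2,0],[0,0,0]],
    [[0,0,0],[0,0,0]],
  ],
)

```text
time_s: 7.28
eef_pos: [600.3, 111.4, 22.2]
ee_rot: [-0.0, 0.999, -0.046, -0.0]
force: [-0.8, 0.0, -0.4]
grip_width: 0.001
```

play_rows(
  motion=[
    [[0,-1.5,0],[0,0,0]],
    [[0,-1.5,0],[0,0,0]],
    [[0,0,0],[0,0,0]],
  ],
)

```text
time_s: 7.53
eef_pos: [600.5, 114.2, 22.2]
ee_rot: [-0.0, 0.999, -0.046, -0.0]
force: [0.2, -0.4, 0.3]
grip_width: 0.002
```

play_rows(
  motion=[
    [[0,-1,0],[0,0,0]],
    [[0,-1,0],[0,0,0]],
    [[0,0,0],[0,0,0]],
  ],
)

```text
time_s: 7.78
eef_pos: [600.6, 114.8, 22.2]
ee_rot: [0.001, 0.999, -0.046, -0.0]
force: [-0.9, -6.6, 0.2]
grip_width: -0.001
```

The hand stalled at 6.6 N, at fixture y ≈ -77.7 against about -76 expected for home, so the sleeve looks home. I'll retreat, lift, and go above the spot behind the handle.

play_rows(
  motion=[
    [[0,0,0],[0,0,0]],
    [[0,5,0],[0,0,0]],
    [[0,15,0],[0,0,0]],
    [[0,0,-30],[0,0,0]],
    [[0,0,-30],[0,0,0]],
    [[0,0,-30],[0,0,0]],
    [[0,0,-30],[0,0,0]],
    [[0,0,-30],[0,0,0]],
    [[0,0,-30],[0,0,0]],
    [[0,0,-30],[0,0,0]],
    [[-26.3,-12.6,0],[0,0,0]],
    [[-26.3,-12.6,0],[0,0,0]],
    [[-26.3,-12.6,0],[0,0,0]],
    [[-26.3,-12.6,0],[0,0,0]],
    [[-26.3,-12.6,0],[0,0,0]],
    [[-26.3,-12.6,0],[0,0,0]],
    [[-26.3,-12.6,0],[0,0,0]],
    [[-26.3,-12.6,0],[0,0,0]],
    [[-26.3,-12.6,0],[0,0,0]],
    [[0,0,0],[0,0,0]],
  ],
)

```text
time_s: 9.45
eef_pos: [370.2, 232.4, 232.6]
ee_rot: [-0.001, 0.999, -0.044, -0.0]
force: [0.7, -0.4, 0.3]
grip_width: 0.004
```

play_rows(
  motion=[
    [[0,0,0],[0,0,-6]],
    [[0,0,0],[0,0,-6]],
    [[0,0,0],[0,0,-6]],
    [[0,0,0],[0,0,-6]],
    [[0,0,0],[0,0,-6]],
    [[0,0,0],[0,0,-6]],
    [[0,0,0],[0,0,-6]],
    [[0,0,0],[0,0,-6]],
    [[0,0,0],[0,0,-6]],
    [[0,0,0],[0,0,-6]],
    [[0,0,0],[0,0,-6]],
    [[0,0,0],[0,0,-6]],
    [[0,0,0],[0,0,-6]],
    [[0,0,0],[0,0,-6]],
    [[0,0,0],[0,0,-6]],
    [[0,0,0],[0,0,0]],
  ],
)

```text
time_s: 10.78
eef_pos: [373.8, 230.5, 232.3]
ee_rot: [-0.0, 0.738, 0.675, 0.0]
force: [-0.6, 0.1, -0.8]
grip_width: 0.002
```

```bash
cat > st.py <<'E'
from fit import *
from scipy.spatial.transform import Rotation as R
p=np.array([563.5,196.2,-.091])
def st():
    s=ctrl.sense();q=s['ee_rot'];m=R.from_quat([*q[1:],q[0]]).as_matrix()
    c,sn=np.cos(p[2]),np.sin(p[2]);d=s['eef_pos'][:2]-p[:2]
    print(s['time_s'],s['eef_pos'].round(1) if hasattr(s['eef_pos'],'round') else s['eef_pos'],'fix',c*d[0]+sn*d[1],-sn*d[0]+c*d[1],m.round(3).tolist(),s['force'])
E
python3 - <<'E'
from st import *
st()
im=ctrl.capture('scene')
cv2.imwrite('pics/s4.png',cv2.resize(im[130:290,210:410,::-1],None,fx=4,fy=4,interpolation=cv2.INTER_CUBIC)[:600])
E
```

```text
10.7833 [373.8 230.5 232.3] fix -191.99660208206475 16.933643536093857 [[0.088, 0.996, 0.0], [0.996, -0.088, 0.0], [0.0, 0.0, -1.0]] [-0.62675783  0.11299714 -0.80919487]
```

View pics/s4.png

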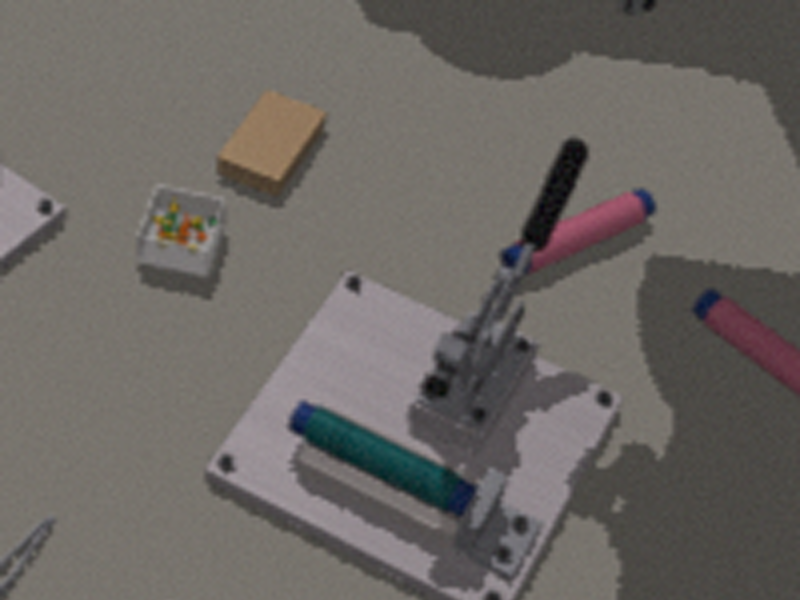

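The sleeve now sits against the stop, cap at (462,497) touching the stop plate, and the bystanders are unmoved. Next I'll descend behind the handle.

play_rows(
  motion=[
    [[-2,0,20],[0,0,0]],
    [[0,0,25],[0,0,0]],
    [[0,0,25],[0,0,0]],
    [[0,0,25],[0,0,0]],
    [[0,0,15],[0,0,0]],
    [[0,5,0],[0,0,0]],
    [[0,5,0],[0,0,0]],
    [[0,0,0],[0,0,0]],
  ],
)

```text
time_s: 11.5
eef_pos: [385.2, 227.8, 123.5]
ee_rot: [0.001, 0.739, 0.673, 0.001]
force: [-0.8, 0.3, 0.2]
grip_width: -0.0
```

play_rows(
  motion=[
    [[0,5,0],[0,0,0]],
    [[0,5,-4.5],[0,0,0]],
    [[0,5,-4.5],[0,0,0]],
    [[0,5,-5],[0,0,0]],
    [[0,5,-4],[0,0,0]],
    [[0,5,-3.5],[0,0,0]],
    [[0,5,-3.5],[0,0,0]],
    [[0,5.5,-3],[0,0,0]],
    [[0,5.5,-3],[0,0,0]],
    [[0,5.5,-2],[0,0,0]],
    [[0,6,-1.5],[0,0,0]],
    [[0,6,-1.5],[0,0,0]],
    [[0,6,-1],[0,0,0]],
    [[0,0,0],[0,0,0]],
  ],
)

```text
time_s: 12.67
eef_pos: [453.7, 221.2, 159.4]
ee_rot: [0.0, 0.739, 0.674, 0.0]
force: [0.0, -1.0, -0.6]
grip_width: -0.002
```

```bash
python3 - <<'E'
from st import *
st()
im=ctrl.capture('scene')
cv2.imwrite('pics/s5.png',cv2.resize(im[130:290,210:410,::-1],None,fx=4,fy=4,interpolation=cv2.INTER_CUBIC)[:600])
E
```

```text
12.6667 [453.7 221.2 159.4] fix -111.59321824745234 14.919230689146211 [[0.092, 0.996, 0.001], [0.996, -0.092, 0.0], [0.0, 0.001, -1.0]] [ 0.01192944 -1.04320092 -0.55943155]
```

View pics/s5.png

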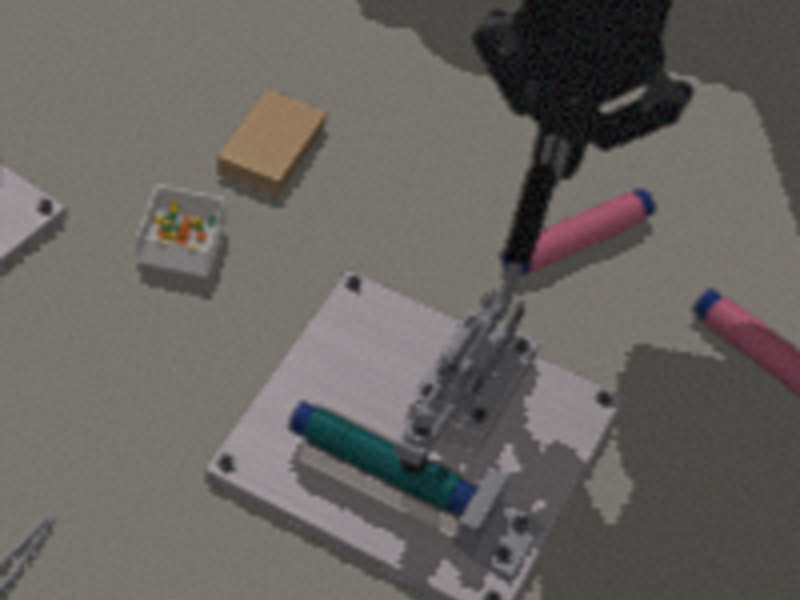

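The crop shows the handle following the fingers, grip at (535,190), with the pad about to reach the sleeve at (412,462). I'll keep pushing past centre.

play_rows(
  motion=[
    [[0,4,-0.5],[0,0,0]],
    [[0,4,-0.5],[0,0,0]],
    [[0,4,0],[0,0,0]],
    [[0,4,0],[0,0,0]],
    [[0,4,0],[0,0,0]],
    [[0,4,0],[0,0,0]],
    [[0,0,0],[0,0,0]],
  ],
)

```text
time_s: 13.3
eef_pos: [477.4, 219.0, 160.2]
ee_rot: [0.0, 0.739, 0.674, 0.0]
force: [0.4, -0.1, 0.1]
grip_width: 0.001
```

play_rows(
  motion=[
    [[0,3,0],[0,0,0]],
    [[0,3,0],[0,0,0]],
    [[0,3,0],[0,0,0]],
    [[0,0,0],[0,0,0]],
  ],
)

```text
time_s: 13.63
eef_pos: [486.1, 218.2, 160.3]
ee_rot: [0.0, 0.739, 0.674, 0.0]
force: [0.1, -0.6, 0.2]
grip_width: -0.005
```

```bash
python3 - <<'E'
from st import *
st()
im=ctrl.capture('scene')
cv2.imwrite('pics/s6.png',cv2.resize(im[130:290,210:410,::-1],None,fx=4,fy=4,interpolation=cv2.INTER_CUBIC)[:600])
E
```

```text
13.6333 [486.1 218.2 160.3] fix -79.09764520386516 14.909679039629744 [[0.092, 0.996, 0.0], [0.996, -0.092, 0.0], [0.0, 0.0, -1.0]] [ 0.10024604 -0.58577219  0.19003719]
```

View pics/s6.png

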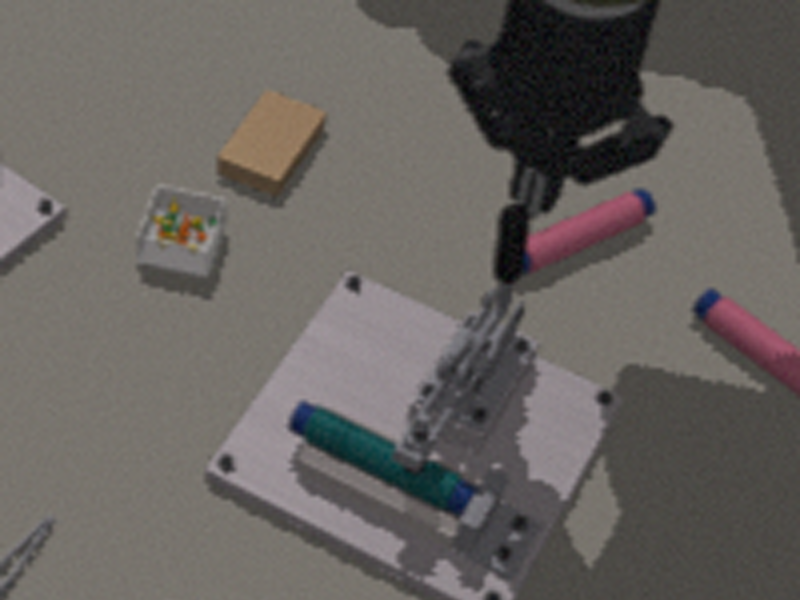

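The handle stands ahead of the fingertips at (512,240) with no force on the hand, and the pad is down on the sleeve. I'll back away and verify the angle with overlays.

play_rows(
  motion=[
    [[0,-15,0],[0,0,0]],
    [[0,-25,0],[0,0,0]],
    [[0,-30,0],[0,0,0]],
    [[0,-30,-10],[0,0,0]],
    [[0,0,-30],[0,0,0]],
    [[0,0,-30],[0,0,0]],
    [[0,0,0],[0,0,0]],
    [[0,0,0],[0,0,0]],
  ],
)

```text
time_s: 14.35
eef_pos: [386.3, 227.7, 231.5]
ee_rot: [0.001, 0.739, 0.674, 0.001]
force: [0.6, 0.3, -1.0]
grip_width: -0.002
```

```bash
python3 - <<'E'
from st import *
st()
out=[]
for c,(x,y) in dict(scene=(280,150),top=(140,150)).items():
    im=ctrl.capture(c);k=4;cr=cv2.resize(im[y:y+145,x:x+100,::-1],None,fx=k,fy=k,interpolation=cv2.INTER_CUBIC)
    for a,col in((1.10,(0,255,255)),(0.95,(0,0,255))):
        th=.89-a
        q=[np.int32((proj(c,T(p,[-74.5-r*np.sin(th),15,68+r*np.cos(th)]))[0]-[x,y]+.5)*k) for r in(39,106)]
        cv2.line(cr,tuple(map(int,q[0])),tuple(map(int,q[1])),col,1)
    for X in([45,55,35],[45,-65,35]):cv2.circle(cr,tuple(map(int,((proj(c,T(p,X))[0]-[x,y]+.5)*k))),4,(0,255,0),1)
    out.append(cr)
cv2.imwrite('pics/s7.png',np.hstack(out))
E
```

```text
14.35 [386.3 227.7 231.5] fix -179.31428310989986 15.28491030497154 [[0.091, 0.996, 0.003], [0.996, -0.091, 0.001], [0.001, 0.003, -1.0]] [ 0.63400624  0.30798279 -1.00448835]
```

View pics/s7.png

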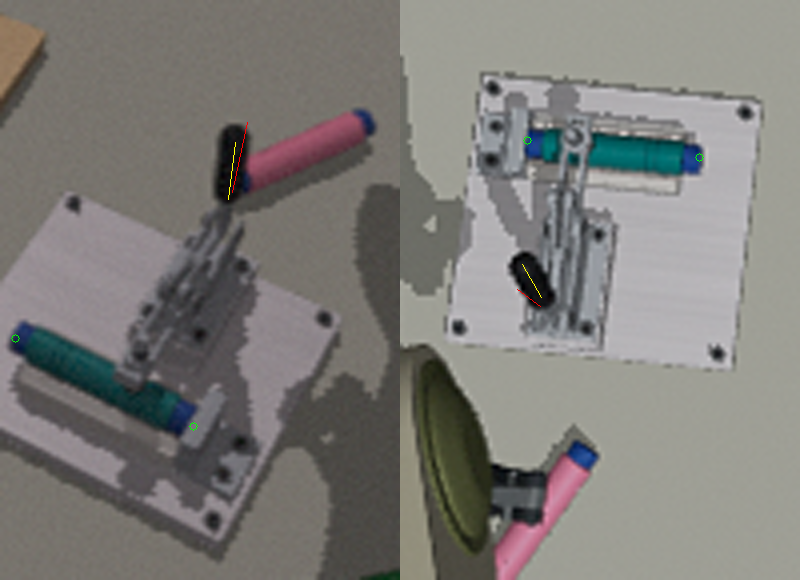

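Both views match the 1.10 rad line rather than the 0.95 one, the sleeve ends lie at the home marks, and the hand is clear. I'm handing the job in.

```bash
python3 -c "
from rig import ctrl
print(ctrl.finish_job())"
```

```text
the job is handed in; nothing more can be done
None
```

I pushed the sleeve home against the stop with shut fingertips. I then pushed the clamp handle up past centre until it snapped shut, backed the hand away and handed the job in at about 14.4 s.

**Sleeve home:** the hand stalled against about 6.6 N. Its position was within about 2 mm of the predicted home position, and later pictures show the sleeve touching the stop plate.

**Clamp shut:** in the last pictures from both cameras the handle lies on the predicted 1.10 rad line, and the pad is down on the sleeve. I could not measure the pad force directly.

**Hand and bystanders:** the hand was well clear at the end, with force readings at noise level (about 1 N). I never moved the hand to the other fixture. The bystanders visible in my crops looked unmoved, but I didn't measure them, and no check failed.

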